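# Set out the forming dollies in order of size

## Robot

A 6-joint arm with a two-finger parallel gripper is mounted at the origin on the work surface. World frame = base frame: x ahead of the robot, y to its left, z up, the work surface at z = 0. Lengths are in m, angles in degrees, forces in N, time in s.
With the tool pointing down it reaches from about 0.275 to 0.775 m from the base axis. Payload 14.6 kg.
Tool frame: the origin (TCP) lies at the very end of the fingers, on their centre line; the grasp point (between the pads) lies 19 mm behind it; z points along the fingers, y is the direction in which the jaws open and shut (so a half turn about z gives the same grasp; the last joint's range is limited). The gripper opens to 85 mm and grips with 20 to 120 N. Pads are 22 mm wide; open, the fingers measure 114 mm over their backs; the gripper's body (76 mm by 85 mm) begins 54 mm behind the grasp point. The pads swing forward as they close: fully open they stand 13 mm farther back than shut.
Start: joints at [-81.664, 15.075, -2.767, 72.158, 0, 81.102], TCP at [0.156, -0.501, 0.231] pointing down, gripper open.
Joint ranges: [-151.79, 151.79], [-50.71, 97.33], [-67.44, 78.34], [-121.81, 120.89], [-77.56, 73.72], [-180, 180]. Speed limits (degrees/s): [108.29, 108.29, 147.25, 159.86, 180, 180].

## Interface

Orientations are given as [roll, pitch, yaw] about the fixed x, y, z axes, in that order (R = Rz(yaw) Ry(pitch) Rx(roll)).
In Python, from rig import manip gives the robot as it stands.
- The arm moves only by the tool step_arm, never from a script. Its argument "increments" is a list of rows, each a list of 2 entries, a list of its own where there are three numbers: the shift along the world's x, y, z scaled (see below), then the turn about the world's z scaled (see below). A call has 1 to 5 rows; each row is the pose to reach, as a shift and turn from the pose commanded when the call began; what a row does not reach only later rows make up. The controller multiplies each number of a shift by 0.25 m and each number of a turn by pi/2 rad. A row lasts 1/8 s, in which the tool goes at most 62.5 mm and 10.7 degrees, less where a joint would pass 70% of its speed; a pose out of reach is approached as far as the arm can. A call with a number of a shift or a turn outside -1 to 1 is refused whole. A call with a gripper value outside its range is refused whole. "grip" is the opening, from -1 (shut) to 1 (fully open), set as the call begins (left out, the last holds). The fingers move at their own pace and stop on an object; "grip_force" is the grip in N (left out, the last holds). Time passes only in rows, so rows that repeat a pose let the fingers close. It gives the time, the measured TCP pose, the force and the opening at its end, in the units of the state.
- manip.observe(): the state, without advancing time (a new reading comes with each control period).
- manip.snapshot(name): name is "scene" or "side" or "wrist"; returns a dict with "image" (480x640x3 uint8, blue, green, red), "mtx" (3x3 intrinsics, pixels), "pose" (4x4, takes a point from camera to world coordinates). Camera axes: x right, y down, z forward; pixel columns grow to the right and rows downward; lengths in m; the calibration is good to about 2 mm. A picture is of the moment at which its call begins. There is no depth.
- manip.hand_in(): hands the job in, once; it reports no verdict.
The state is a dict: "clock": time; "joint_positions": joint angles; "qvel": joint speeds; "tau": joint torques, N m; "eef_pos": TCP position; "eef_rot": TCP orientation; "force": force on the tool from outside, world axes, zero at the start; "moment": the same for the moment, N m; "gripper_width": finger opening in m.
Only numpy, scipy, OpenCV 4.12 (cv2) and the standard library are available. Lean on these libraries where they do the work, as an engineer would, in place of code of your own. Each camera call takes 0.05 s, during which the arm holds its last target.

## Task

Stand the four loose forming dollies on the four empty cork pads of the board, each upright in the middle of its pad, so that the row grows from the smallest dolly beside the yellow end bar to the largest at the far end. The middle-sized dolly already stands on the middle pad: leave it where it is.

Things in the scene. Friction and masses are not known exactly. Their poses are not given: they have to be found in the camera images.
- dolly_20: the smallest of the four loose forming dollies: an upright round red-painted wooden body, thin brass band and domed steel top; 20 mm diameter with straight sides up to the dome, which is the top 4 mm; 46 mm high in all, 50 g or so. Stands on the table at the start. Origin: centre of its underside, z axis up along the dolly; yaw means nothing.
- dolly_29: the second smallest of the four loose forming dollies: an upright round red-painted wooden body, thin brass band and domed steel top; 29 mm diameter with straight sides up to the dome, which is the top 6 mm; 56 mm high in all, 100 g or so. Stands on the table at the start. Origin: centre of its underside, z axis up along the dolly; yaw means nothing.
- dolly_47: the second largest of the four loose forming dollies: an upright round red-painted wooden body, thin brass band and domed steel top; 47 mm diameter with straight sides up to the dome, which is the top 10 mm; 76 mm high in all, 280 g or so. Stands on the table at the start. Origin: centre of its underside, z axis up along the dolly; yaw means nothing.
- dolly_56: the largest of the four loose forming dollies: an upright round red-painted wooden body, thin brass band and domed steel top; 56 mm diameter with straight sides up to the dome, which is the top 12 mm; 86 mm high in all, 420 g or so. Stands on the table at the start. Origin: centre of its underside, z axis up along the dolly; yaw means nothing.
- dolly_38: the middle-sized dolly, same make, 38 mm diameter, 66 mm high, loose, but already standing on the middle pad of the board; it is not to be moved. Origin: centre of its underside, z up.
- pad_a: empty round cork pad, 66 mm diameter, 3 mm thick, fixed on the dark wooden board: the end pad on the board's +y side. Five pads stand in one straight row at 80 mm spacing along the board's length (this body's y axis, pad_a at the +y end; the board lies roughly along world y, turned up to 9 degrees). The board is 18 mm thick, 100 mm wide, 500 mm long. Origin: centre of the pad's underside, 18 mm above the table, so the pad's top is at z = 21 mm.
- pad_b: empty round cork pad, 66 mm diameter, 3 mm thick, fixed on the dark wooden board: the pad between that end pad (pad_a) and the middle pad. Five pads stand in one straight row at 80 mm spacing along the board's length (this body's y axis, pad_a at the +y end; the board lies roughly along world y, turned up to 9 degrees). The board is 18 mm thick, 100 mm wide, 500 mm long. Origin: centre of the pad's underside, 18 mm above the table, so the pad's top is at z = 21 mm.
- pad_c: empty round cork pad, 66 mm diameter, 3 mm thick, fixed on the dark wooden board: the pad between the middle pad and pad_d. Five pads stand in one straight row at 80 mm spacing along the board's length (this body's y axis, pad_a at the +y end; the board lies roughly along world y, turned up to 9 degrees). The board is 18 mm thick, 100 mm wide, 500 mm long. Origin: centre of the pad's underside, 18 mm above the table, so the pad's top is at z = 21 mm.
- pad_d: empty round cork pad, 66 mm diameter, 3 mm thick, fixed on the dark wooden board: the end pad on the board's -y side. Five pads stand in one straight row at 80 mm spacing along the board's length (this body's y axis, pad_a at the +y end; the board lies roughly along world y, turned up to 9 degrees). The board is 18 mm thick, 100 mm wide, 500 mm long. Origin: centre of the pad's underside, 18 mm above the table, so the pad's top is at z = 21 mm.
- stop_yellow: yellow bar fixed across one end of the board, 90 x 26 mm, 22 mm high on top of the board, 65 mm beyond the centre of the nearest end pad; it marks the end where the row begins with the smallest dolly. It can be at either end (beside pad_a or beside pad_d); a black bar of the same size is at the other end. Origin: centre of its underside.
There are look-alikes about, which are no part of the job. Leave any orange look-alike of the dolly_56 alone.

How it is judged:
By the outcome, as a careful person would: the job done as asked, in the order asked, and still so for the second after the job is handed in, with the robot touching nothing.
It also fails if it takes over 115 s, if anything falls off the work surface, if the arm or the gripper's body presses on something with over 40 N, if the wrist force passes 120 N, or if a joint passes its speed limit or range.

## Working session

There is one attempt and no reset: what is moved stays moved. The work goes in short steps, Python scripts to look and compute and a tool call to move; the robot and the scene stay as the last step left them, time stands still between calls to the robot, and variables do not carry over. Pictures are saved under pics/ and viewed, and the job is handed in when it is done.

Besides the shell and the picture viewer there is one more tool, called after "Request:" as name(argument=value, ...), one argument or row to a line, values as JSON. step_arm: Moves the arm, as the interface text tells. Shifts and turns lie within -1 to 1; 1 stands for 0.25 m of shift or pi/2 rad of turn. Its arguments: {"type":"object","properties":{"increments":{"type":"array"},"grip":{"type":"number"},"grip_force":{"type":"number"}},"required":["increments"]}

```bash
mkdir -p pics; python3 - <<'E'
from rig import manip
import cv2,numpy as np
for n in("scene","side","wrist"):
    s=manip.snapshot(n); cv2.imwrite(f"pics/{n}0.png",s["image"]); np.savez(f"{n}0.npz",**s)
    print(n,s["mtx"].round(1).tolist(),s["pose"].round(4).tolist())
print(manip.observe())
E
```

```text
scene [[488.5, 0.0, 326.1], [0.0, 488.5, 245.6], [0.0, 0.0, 1.0]] [[-0.0285, 0.5602, -0.8279, 1.2087], [0.9994, 0.0326, -0.0124, 0.0272], [0.02, -0.8277, -0.5608, 0.5185], [0.0, 0.0, 0.0, 1.0]]
side [[484.7, 0.0, 321.5], [0.0, 484.7, 232.5], [0.0, 0.0, 1.0]] [[-0.7327, -0.3122, 0.6047, 0.0213], [-0.68, 0.3683, -0.6339, 0.5489], [-0.0248, -0.8757, -0.4822, 0.4626], [0.0, 0.0, 0.0, 1.0]]
wrist [[341.8, 0.0, 327.5], [0.0, 341.8, 242.5], [0.0, 0.0, 1.0]] [[0.296, -0.9226, -0.2475, 0.2171], [-0.9552, -0.2861, -0.0761, -0.4817], [-0.0006, 0.2589, -0.9659, 0.3739], [0.0, 0.0, 0.0, 1.0]]
{'clock': 0.15, 'joint_positions': array([-8.16643682e+01,  1.50941918e+01, -2.79303606e+00,  7.21570165e+01,
       -1.93830831e-03,  8.11010135e+01]), 'qvel': array([ 0.04618915, -0.04170479,  0.13194464, -0.00677569,  0.03445434,
       -0.08824498]), 'tau': array([ 1.28371314e-03, -6.37826657e+01,  3.84647763e+01,  1.05530117e-02,
       -1.94835170e-04, -8.74760360e-06]), 'eef_pos': array([ 0.15550048, -0.50125283,  0.23093581]), 'eef_rot': array([-1.79955988e+02, -4.92931335e-03,  1.72346172e+01]), 'force': array([ 0.21361985,  0.89576841, -1.17152298]), 'moment': array([-0.03509277,  0.04152952, -0.05303595]), 'gripper_width': 0.08558260069964824}
```

View pics/scene0.png

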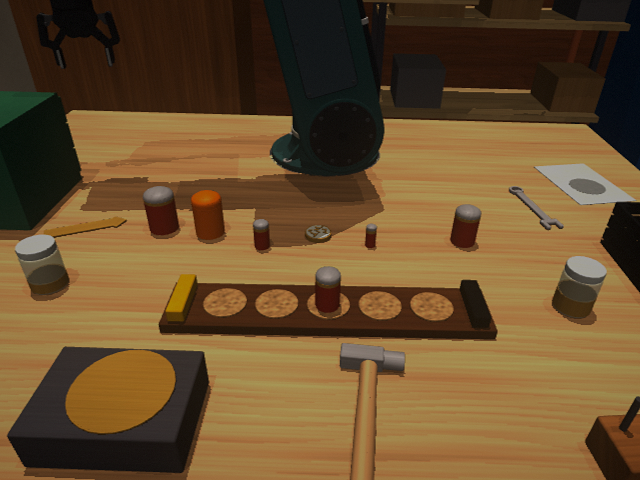

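View pics/side0.png

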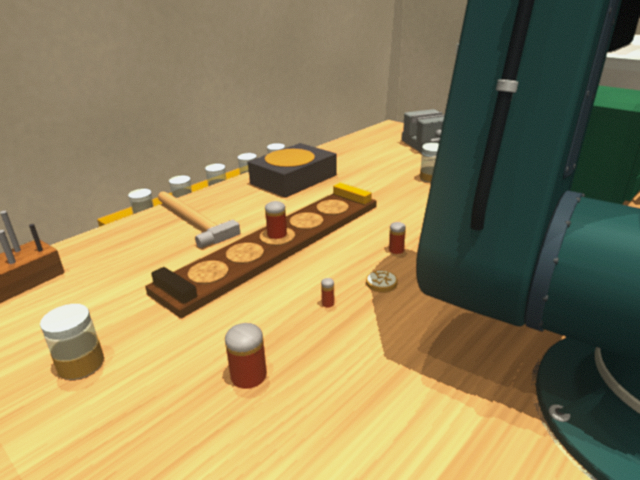

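View pics/wrist0.png

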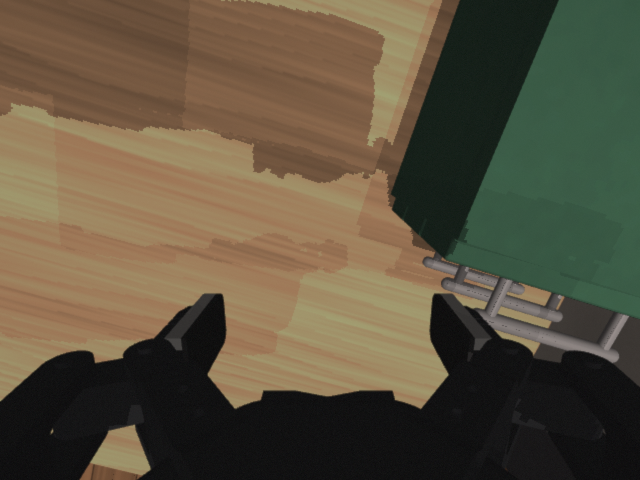

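The yellow bar is at the -y end (pixel 181,298 in scene), beside pad_d. So the order is 20→d, 29→c, 47→b, 56→a. The red dollies show at about (161,210), (261,235), (371,237) and (466,226), and the orange look-alike at (208,215) is next to the big one. Next I'll measure positions.

```bash
cat > h.py <<'E'
import numpy as np,cv2
from scipy.optimize import least_squares
def proj(s,P):
    P=np.atleast_2d(P);T=np.linalg.inv(s["pose"]);c=P@T[:3,:3].T+T[:3,3];q=c@s["mtx"].T;return q[:,:2]/q[:,2:]
def ray(s,uv,z):
    d=s["pose"][:3,:3]@np.linalg.inv(s["mtx"])@np.array([uv[0],uv[1],1.]);o=s["pose"][:3,3];return o+d*(z-o[2])/d[2]
def redmask(im):
    b,g,r=[im[...,i].astype(int) for i in range(3)]
    return ((r>50)&(g<0.35*r)&(b<0.4*r)).astype(np.uint8)
t=np.linspace(0,2*np.pi,73)
def circ(x,y,z,r): return np.c_[x+r*np.cos(t),y+r*np.sin(t),0*t+z]
E
python3 - <<'E'
from h import *
for n in("scene","side"):
    s=dict(np.load(n+"0.npz")); m=redmask(s["image"])
    k,l,st,ce=cv2.connectedComponentsWithStats(m)
    for i in range(1,k):
        if st[i,4]<60: continue
        x0,y0,w,h,a=st[i]
        mm=l==i
        g=ray(s,(x0+w/2,y0+h-1),0)
        for D in (.02,.029,.038,.047,.056):
            def f(p):
                c=proj(s,circ(p[0],p[1],p[2]*0,D/2)); 
                return [c[:,0].min()-x0,c[:,0].max()-(x0+w),c[:,1].max()-(y0+h)]
            r=least_squares(f,[g[0],g[1],0])
            print(n,st[i].tolist(),D,r.x[:2].round(4),r.fun.round(1)) if abs(r.fun[:2]).max()<2 else None
s=dict(np.load("scene0.npz"));im=s["image"]
hsv=cv2.cvtColor(im,cv2.COLOR_BGR2HSV)
cv2.imwrite("pics/c1.png",cv2.resize(im[170:350,130:520],None,fx=2,fy=2,interpolation=cv2.INTER_CUBIC))
for u,v in((225,302),(277,303),(380,305),(431,306),(250,303),(225,322),(300,285)):print(u,v,hsv[v,u])
E
```

```text
scene [145, 205, 29, 30, 625] 0.056 [ 0.3979 -0.3151] [-0.3  0.3 -0. ]
scene [457, 222, 22, 26, 208] 0.038 [0.4167 0.289 ] [ 0.9 -0.9  0.1]
scene [457, 222, 22, 26, 208] 0.047 [0.4116 0.29  ] [-1.4  1.4 -0.1]
scene [254, 232, 14, 18, 203] 0.02 [ 0.4552 -0.1061] [ 1.6 -1.6  0.1]
scene [254, 232, 14, 18, 203] 0.029 [ 0.4504 -0.1068] [-0.7  0.8 -0. ]
scene [366, 234, 10, 14, 99] 0.02 [0.4364 0.101 ] [-0.3  0.3 -0. ]
scene [317, 286, 22, 26, 474] 0.029 [0.6154 0.0237] [ 1.9 -1.9  0.1]
scene [317, 286, 22, 26, 474] 0.038 [0.6106 0.0235] [-0.8  0.8 -0. ]
225 302 [ 14 168 135]
277 303 [ 15 169 136]
380 305 [ 15 165 133]
431 306 [ 14 168 129]
250 303 [ 11 188  72]
225 322 [ 12 185  66]
300 285 [ 13 166  83]
```

View pics/c1.png

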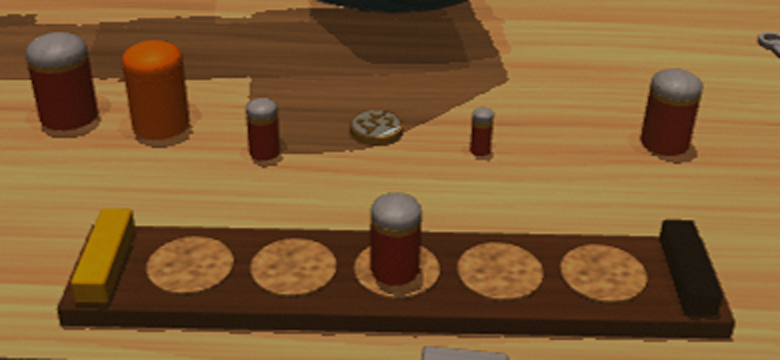

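```bash
python3 - <<'E'
from h import *
Rs={}
def pads(n,polyc):
    s=dict(np.load(n+"0.npz"));im=s["image"];hsv=cv2.cvtColor(im,cv2.COLOR_BGR2HSV)
    out={}
    for k,uv in polyc.items():
        m=(hsv[...,2]>100).astype(np.uint8)
        m=cv2.morphologyEx(m,cv2.MORPH_CLOSE,np.ones((3,3)));m=cv2.morphologyEx(m,cv2.MORPH_OPEN,np.ones((3,3)))
        q,l,st,ce=cv2.connectedComponentsWithStats(m);i=l[uv[1],uv[0]]
        c,_=cv2.findContours((l==i).astype(np.uint8),0,1);c=max(c,key=cv2.contourArea)
        e=cv2.fitEllipse(c)[0]
        w=np.array([ray(s,p[0],.021) for p in c])
        f=lambda p:np.hypot(w[:,0]-p[0],w[:,1]-p[1])-p[2]
        r=least_squares(f,[*w.mean(0)[:2],.033]).x
        out[k]=r; print(n,k,st[i].tolist(),r.round(4))
    return out
a=pads("scene",dict(d=(225,302),c=(277,303),b=(380,305),a=(431,306)))
b=pads("side",dict(d=(333,207),c=(306,220),b=(244,252),a=(208,271)))
for o in(a,b):
    # model: centre + k*80mm
    f=lambda p:np.concatenate([o[k][:2]-(p[:2]+j*.08*np.array([-np.sin(p[2]),np.cos(p[2])])) for k,j in dict(a=2,b=1,c=-1,d=-2).items()])
    r=least_squares(f,[.6,0,0]);print(r.x[:2],np.degrees(r.x[2]),(r.fun*1000).round(1))
# side dollies
s=dict(np.load("side0.npz"));im=s["image"]
o=im.copy()
for (x,y,D,H) in((.4116,.29,.047,.076),(.4504,-.1068,.029,.056),(.4364,.101,.02,.046),(.6106,.0235,.038,.066)):
    z0=.021 if D==.038 else 0
    for z in(z0,z0+H*.85): cv2.polylines(o,[proj(s,circ(x,y,z,D/2)).round().astype(int)],1,(0,255,0),1)
cv2.imwrite("pics/side_o.png",cv2.resize(o[170:400,140:450],None,fx=2.5,fy=2.5))
E
```

```text
scene d [203, 288, 44, 28, 957] [ 0.6365 -0.1361  0.0322]
scene c [255, 289, 43, 28, 950] [ 0.6349 -0.0564  0.0322]
scene b [359, 291, 43, 28, 946] [0.6314 0.1035 0.0321]
scene a [410, 292, 44, 29, 948] [0.6299 0.1835 0.0322]
side d [0, 0, 595, 480, 220074] [6.4896 1.1847 6.0325]
side c [0, 0, 595, 480, 220074] [6.4896 1.1847 6.0325]
side b [0, 0, 595, 480, 220074] [6.4896 1.1847 6.0325]
side a [0, 0, 595, 480, 220074] [6.4896 1.1847 6.0325]
[0.63320342 0.02362842] 1.2035798705118286 [ 0.1 -0.1 -0.1 -0.1  0.  -0.  -0.   0.2]
[6.48959083 1.18470751] -2.498440221637325e-13 [  -0. -160.    0.  -80.    0.   80.    0.  160.]
```

View pics/side_o.png

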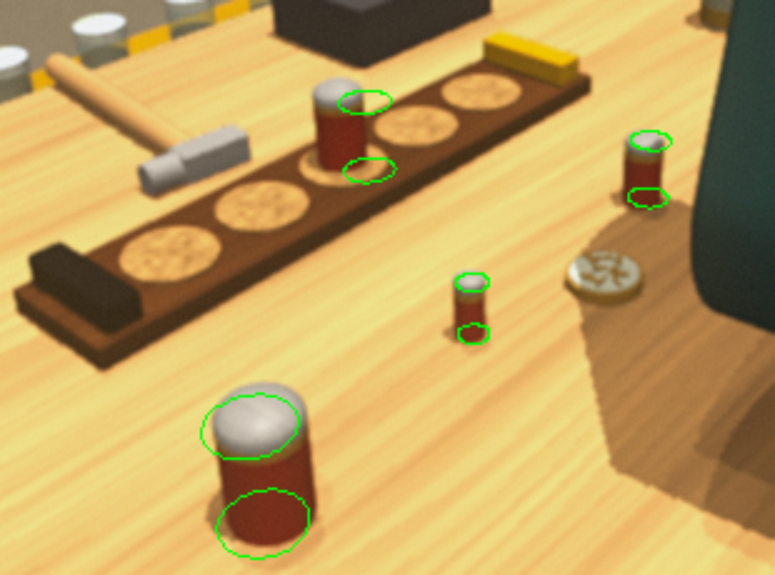

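```bash
python3 - <<'E'
from h import *
S={n:dict(np.load(n+"0.npz")) for n in("scene","side")}
def comps(n):
    im=S[n]["image"];b,g,r=[im[...,i].astype(int) for i in range(3)]
    m=((r>45)&(g<0.40*r)&(b<0.5*r)).astype(np.uint8)
    k,l,st,ce=cv2.connectedComponentsWithStats(m)
    return [st[i] for i in range(1,k) if st[i,4]>60]
C={n:comps(n) for n in S}
for n in C: print(n,[c.tolist() for c in C[n]])
for name,D,z0,g in(("47",.047,0,(.41,.29)),("29",.029,0,(.452,-.107)),("20",.02,0,(.4364,.101)),("38",.038,.021,(.633,.0236))):
    def obs(n,tol=25):
        u=proj(S[n],[g[0],g[1],z0+.02])[0]
        c=min(C[n],key=lambda c:np.hypot(c[0]+c[2]/2-u[0],c[1]+c[3]/2-u[1])); return c
    def f(p,full=False):
        e=[]
        for n in S:
            x0,y0,w,h,a=obs(n); q=np.vstack([proj(S[n],circ(p[0],p[1],z0+z,D/2)) for z in(0.0,.02)])
            q0=proj(S[n],circ(p[0],p[1],z0,D/2))
            e.append((q[:,0].min()+q[:,0].max())/2-(x0+(w-1)/2))
            if full:e.append(q0[:,1].max()-(y0+h-1))
        return e
    r=least_squares(f,g).x; print(name,r.round(4),"wh",[obs(n)[2] for n in S],np.round(f(r,True),1))
E
```

```text
scene [[191, 193, 30, 30, 222], [145, 202, 32, 33, 774], [451, 221, 28, 27, 504], [254, 231, 15, 19, 241], [365, 233, 11, 15, 120], [315, 284, 25, 28, 543]]
side [[268, 216, 18, 22, 320], [391, 236, 12, 17, 132], [239, 355, 22, 33, 274]]
47 [0.4107 0.2815] wh [np.int32(28), np.int32(22)] [0.  0.5 0.  2.2]
29 [ 0.455  -0.1055] wh [np.int32(15), np.int32(12)] [-0.   2.4  0.  -0. ]
20 [0.3073 0.1042] wh [np.int32(11), np.int32(12)] [ -0.  -33.6   0.   94.1]
38 [0.6409 0.022 ] wh [np.int32(25), np.int32(18)] [ 0.  4.  0. -0.]
```

Pads are consistent to 0.2 mm: row centre (0.6332, 0.0236), yaw 1.2°. I'll move above the 56 with the jaws turned along x, and refine with the wrist camera.

Request:
step_arm(
  increments=[
    [[0.97, 0.745, 0], 0.82],
    [[0.97, 0.745, 0], 0.82],
    [[0.97, 0.745, 0], 0.82],
    [[0.97, 0.745, 0], 0.82],
    [[0.97, 0.745, 0], 0.82],
  ],
)

```text
clock: 0.78
eef_pos: [0.3995, -0.3135, 0.2312]
eef_rot: [-180.0, -0.0, 71.3]
force: [0.4, -1.0, 0.4]
gripper_width: 0.0855
```

Request:
step_arm(
  increments=[
    [[0, 0, 0], 0],
    [[0, 0, 0], 0],
  ],
)

```text
clock: 1.02
eef_pos: [0.3978, -0.3153, 0.2311]
eef_rot: [-180.0, 0.0, 70.9]
force: [-0.8, -0.6, -0.3]
gripper_width: 0.0853
```

Request:
step_arm(
  increments=[
    [[0, 0, 0], 0.225],
    [[0, 0, 0], 0.225],
    [[0, 0, 0], 0.225],
  ],
)

```text
clock: 1.4
eef_pos: [0.3971, -0.3161, 0.2312]
eef_rot: [-180.0, 0.0, 91.0]
force: [0.4, -0.2, -0.2]
gripper_width: 0.085
```

```bash
cat > shot.py <<'E'
import sys;from rig import manip
import cv2,numpy as np
n,o=sys.argv[1:3]
s=manip.snapshot(n);cv2.imwrite(f"pics/{o}.png",s["image"]);np.savez(o+".npz",**s)
st=manip.observe();print(st["clock"],st["eef_pos"].round(4),st["eef_rot"].round(2),st["force"].round(1),s["pose"][:3,3].round(4))
E
python3 shot.py wrist w1
```

```text
1.45 [ 0.3972 -0.316   0.2313] [-179.99    0.     90.84] [-0.6  0.4 -0.2] [ 0.3952 -0.2505  0.3742]
```

View pics/w1.png

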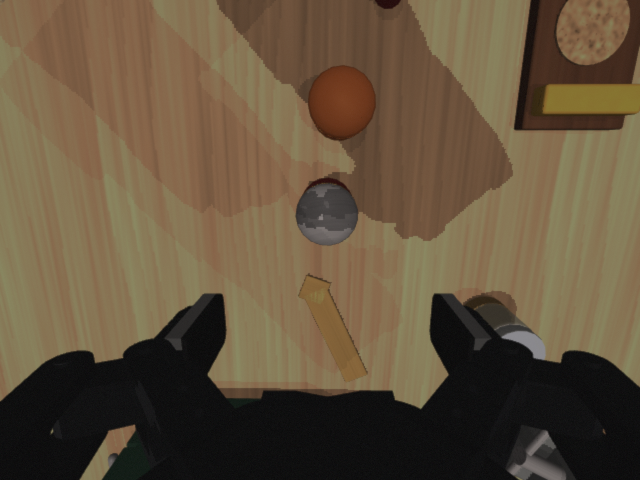

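The 56's silhouette spans columns 296–358 and rows 177–246. The orange one is at (342,102), with a clear gap. Next I'll fit the position with a full silhouette model.

```bash
cat >> h.py <<'E'
H={56:(.086,.012),47:(.076,.010),29:(.056,.006),20:(.046,.004),38:(.066,.008)}
def sil(s,d,x,y,z0=0):
    h,dm=H[d];r=d/2000
    P=[circ(x,y,z0+z,r) for z in(0,.01,h-dm)]+[circ(x,y,z0+h-dm+dm*np.sin(a),r*np.cos(a)) for a in np.linspace(0.1,1.55,10)]
    return cv2.convexHull(proj(s,np.vstack(P)).astype(np.float32))[:,0]
def fitbox(s,d,box,g,z0=0):
    # box: l,r,t,b pixels (None to skip)
    def f(p):
        q=sil(s,d,*p,z0);v=[q[:,0].min(),q[:,0].max(),q[:,1].min(),q[:,1].max()]
        return [a-b for a,b in zip(v,box) if b is not None]
    r=least_squares(f,g,diff_step=1e-4);return r.x,r.fun
def overlay(s,o,items,crop,k=3):
    im=cv2.resize(s["image"],None,fx=k,fy=k,interpolation=cv2.INTER_CUBIC)
    for d,x,y,z0 in items:
        cv2.polylines(im,[(sil(s,d,x,y,z0)*k+k/2-.5).round().astype(int)],1,(0,255,0),1)
    l,r,t,b=crop;cv2.imwrite(f"pics/{o}.png",im[t*k:b*k,l*k:r*k])
E
python3 - <<'E'
from h import *
s=dict(np.load("w1.npz"));p,e=fitbox(s,56,(296,358,177,246),(.397,-.316));print(p.round(4),e.round(1))
overlay(s,"o1",[(56,*p,0)],(260,400,60,260))
E
```

```text
[ 0.3956 -0.306 ] [-0.4  0.4  0.2 -0.2]
```

View pics/o1.png

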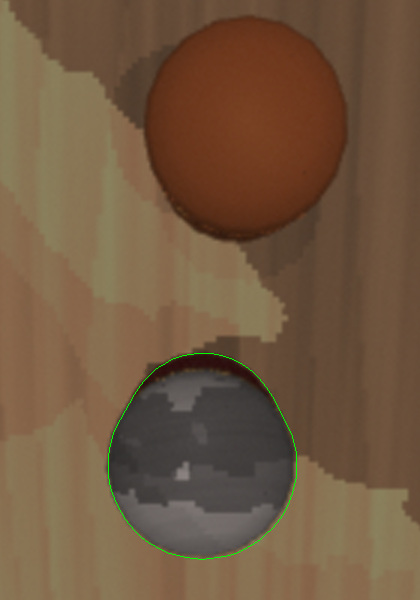

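Request:
step_arm(
  increments=[
    [[-0.008, 0.038, 0], 0],
    [[-0.008, 0.038, -0.3], 0],
    [[-0.008, 0.038, -0.6], 0],
    [[-0.008, 0.038, -0.82], 0],
    [[-0.008, 0.038, -0.82], 0],
  ],
)

```text
clock: 2.08
eef_pos: [0.3942, -0.3036, 0.0232]
eef_rot: [-179.8, -0.2, 91.0]
force: [0.3, -0.5, 1.2]
gripper_width: 0.0856
```

Request:
step_arm(
  increments=[
    [[0, 0, 0], 0],
    [[0, 0, 0], 0],
    [[0, 0, 0], 0],
    [[0, 0, 0], 0],
  ],
  grip=-1,
  grip_force=40,
)

```text
clock: 2.58
eef_pos: [0.3963, -0.3061, 0.0273]
eef_rot: [179.9, 0.1, 91.2]
force: [-4.0, 1.7, 9.0]
gripper_width: 0.0543
```

Request:
step_arm(
  increments=[
    [[0, 0, 0], 0],
    [[0, 0, 0.1], 0],
    [[0, 0, 0.3], 0],
    [[0, 0, 0.5], 0],
    [[0, 0, 0.5], 0],
  ],
)

```text
clock: 3.2
eef_pos: [0.3974, -0.307, 0.1547]
eef_rot: [179.7, 0.3, 91.2]
force: [-0.0, 0.5, -6.2]
gripper_width: 0.0545
```

```bash
python3 shot.py wrist w2;python3 shot.py scene s2
```

```text
3.25 [ 0.3966 -0.3062  0.1525] [1.7988e+02 1.3000e-01 9.1190e+01] [-0.7  0.2 -5.8] [ 0.3946 -0.2407  0.2974]
3.3 [ 0.396  -0.3056  0.1511] [1.7998e+02 2.0000e-02 9.1190e+01] [ 0.1  0.6 -4.5] [1.2087 0.0272 0.5185]
```

View pics/w2.png

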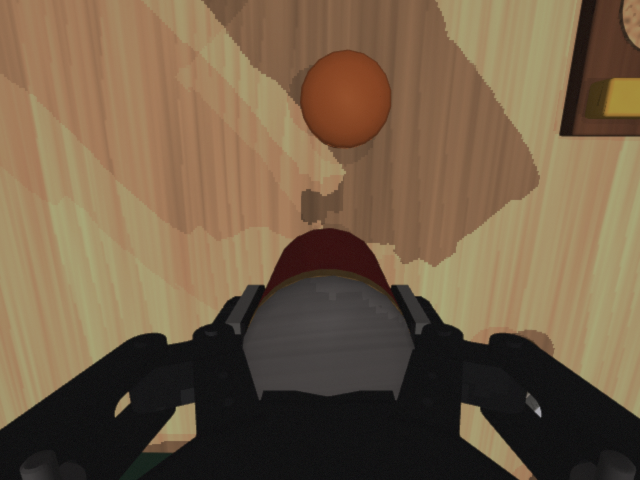

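View pics/s2.png

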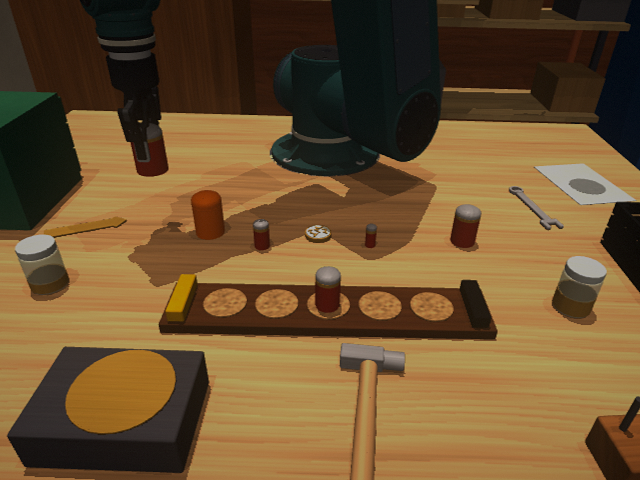

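The 56 is held upright and centred, and the orange one is untouched. I'll carry it to pad_a.

Request:
step_arm(
  increments=[
    [[0.23, 0.1, 0], 0],
    [[0.46, 0.3, 0], 0],
    [[0.7, 0.5, 0], 0],
    [[0.8, 0.75, 0], 0],
    [[0.935, 0.97, 0], 0],
  ],
)

```text
clock: 3.92
eef_pos: [0.6124, -0.0901, 0.1491]
eef_rot: [-179.8, -0.0, 91.2]
force: [1.0, -1.0, -4.5]
gripper_width: 0.0545
```

Request:
step_arm(
  increments=[
    [[0, 0.25, 0], 0],
    [[0, 0.5, 0], 0],
    [[0, 0.75, 0], 0],
    [[0, 0.987, 0], 0],
    [[0, 0.987, 0], 0],
  ],
)

```text
clock: 4.55
eef_pos: [0.6109, 0.1584, 0.149]
eef_rot: [-179.8, -0.0, 91.5]
force: [-0.6, -0.8, -3.7]
gripper_width: 0.0544
```

```bash
python3 shot.py wrist w3;python3 shot.py side d3
```

```text
4.6 [0.6112 0.1563 0.1492] [-1.7983e+02  2.0000e-02  9.1370e+01] [-0.1  0.  -5. ] [0.6089 0.2239 0.292 ]
4.65 [0.6115 0.155  0.1495] [-1.7985e+02  3.0000e-02  9.1270e+01] [ 0.5  0.1 -4.3] [0.0213 0.5489 0.4626]
```

View pics/w3.png

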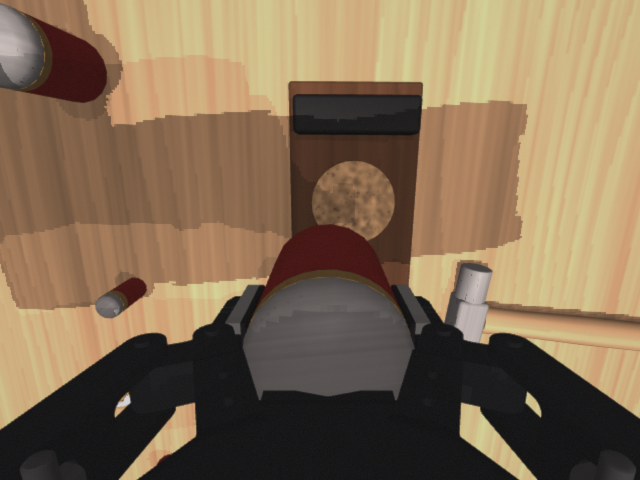

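View pics/d3.png

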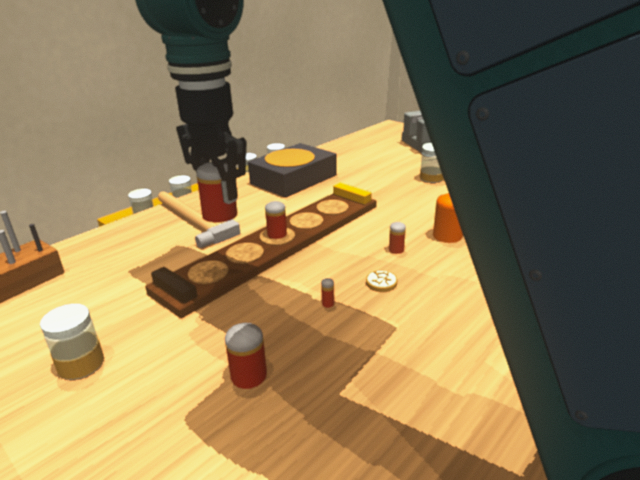

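```bash
cat >> h.py <<'E'
def padfit(s,uv,thr=1.35,rows=None,name=None):
    im=cv2.GaussianBlur(s["image"],(5,5),0);hsv=cv2.cvtColor(im,cv2.COLOR_BGR2HSV)
    # edge by radial search around guess, robust circle fit at z=.021
    c=ray(s,uv,.021)[:2];V=hsv[...,2].astype(float)
    for it in range(4):
        pts=[]
        for a in np.linspace(0,2*np.pi,120,endpoint=False):
            rr=np.arange(.024,.042,.0004)
            q=proj(s,np.c_[c[0]+rr*np.cos(a),c[1]+rr*np.sin(a),0*rr+.021]).astype(np.float32)
            v=cv2.remap(V.astype(np.float32),q[None,:,0],q[None,:,1],1)[0]
            g=-np.gradient(v);i=g.argmax()
            if g[i]>1.0: pts.append([c[0]+rr[i]*np.cos(a),c[1]+rr[i]*np.sin(a)])
        pts=np.array(pts)
        r=least_squares(lambda p:np.hypot(*(pts-p[:2]).T)-.033,c,loss='soft_l1',f_scale=.0007);c=r.x
    res=np.hypot(*(pts-c).T)-.033
    return c,len(pts),np.median(abs(res))
E
python3 - <<'E'
from h import *
s=dict(np.load("w3.npz"));print(padfit(s,(353,200)))
s=dict(np.load("scene0.npz"))
for uv in((225,302),(277,303),(380,305),(431,306)):print(padfit(s,uv))
s=dict(np.load("side0.npz"))
for uv in((333,207),(306,220),(244,252),(208,271)):print(padfit(s,uv))
E
```

```text
(array([0.62923806, 0.18465435]), 109, np.float64(0.0002154729647322398))
(array([ 0.63677329, -0.13606012]), 120, np.float64(0.0005426314206209738))
(array([ 0.63494042, -0.05614777]), 120, np.float64(0.0004449447316074162))
(array([0.63155113, 0.10344278]), 120, np.float64(0.0005344400555716312))
(array([0.62994427, 0.18350835]), 120, np.float64(0.0005414509958570901))
(array([ 0.63589494, -0.12997404]), 120, np.float64(0.0010234039335034507))
(array([ 0.63462982, -0.050498  ]), 120, np.float64(0.00046673264458116023))
(array([0.63173593, 0.10897404]), 120, np.float64(0.0004865239388239656))
(array([0.63060955, 0.18846013]), 120, np.float64(0.0005276435907324677))
```

Request:
step_arm(
  increments=[
    [[0.073, 0.116, -0.1], 0],
    [[0.073, 0.116, -0.2], 0],
    [[0.073, 0.116, -0.28], 0],
    [[0.073, 0.116, -0.28], 0],
    [[0.073, 0.116, -0.28], 0],
  ],
)

```text
clock: 5.28
eef_pos: [0.6308, 0.1828, 0.0817]
eef_rot: [180.0, 0.0, 91.1]
force: [0.2, 0.0, -3.7]
gripper_width: 0.0543
```

Request:
step_arm(
  increments=[
    [[0, 0, 0], 0],
    [[0, 0, 0], 0],
  ],
)

```text
clock: 5.52
eef_pos: [0.6308, 0.1835, 0.0819]
eef_rot: [179.9, -0.0, 91.2]
force: [-0.3, 0.5, -4.8]
gripper_width: 0.0546
```

```bash
python3 shot.py wrist w4; python3 - <<'E'
from rig import manip
print(manip.observe()["eef_pos"])
E
```

```text
5.575 [0.6307 0.1835 0.0818] [179.96  -0.    91.19] [ 0.5  0.6 -5.1] [0.6286 0.2491 0.2249]
[0.6307463  0.18353353 0.08175533]
```

View pics/w4.png

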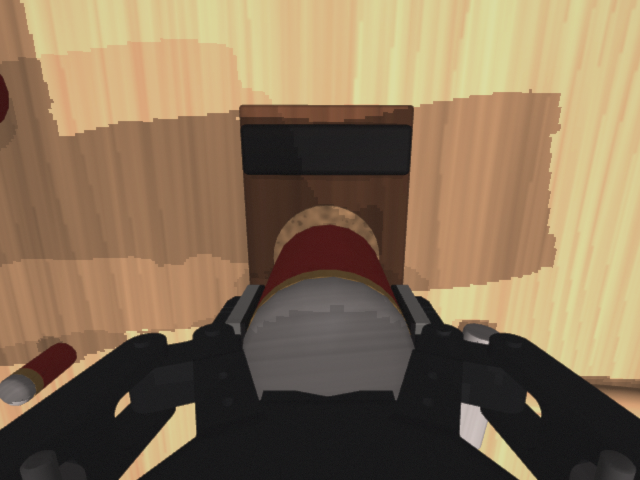

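Request:
step_arm(
  increments=[
    [[-0.004, 0.002, -0.06], 0],
    [[-0.004, 0.002, -0.11], 0],
    [[-0.004, 0.002, -0.132], 0],
    [[-0.004, 0.002, -0.136], 0],
    [[-0.004, 0.002, -0.136], 0],
  ],
)

```text
clock: 6.2
eef_pos: [0.6288, 0.1851, 0.0484]
eef_rot: [-180.0, -0.1, 91.2]
force: [-10.8, 5.8, 19.3]
gripper_width: 0.0544
```

Request:
step_arm(
  increments=[
    [[0, 0, 0.008], 0],
    [[0, 0, 0.008], 0],
  ],
)

```text
clock: 6.45
eef_pos: [0.6295, 0.184, 0.0489]
eef_rot: [-180.0, 0.0, 91.2]
force: [0.1, -0.6, -4.1]
gripper_width: 0.0544
```

Request:
step_arm(
  increments=[
    [[0, 0, 0], 0],
    [[0, 0, 0], 0],
    [[0, 0, 0], 0],
    [[0, 0, 0], 0],
  ],
  grip=1,
)

```text
clock: 6.95
eef_pos: [0.6296, 0.1841, 0.0493]
eef_rot: [180.0, -0.0, 91.2]
force: [0.4, 0.9, -0.0]
gripper_width: 0.0857
```

Request:
step_arm(
  increments=[
    [[0, 0, 0.1], 0],
    [[0, 0, 0.3], 0],
    [[0, 0, 0.55], 0],
    [[0, 0, 0.75], 0],
    [[0, 0, 0.75], 0],
  ],
)

```text
clock: 7.58
eef_pos: [0.6309, 0.1844, 0.2408]
eef_rot: [179.6, -0.1, 91.2]
force: [0.4, 0.1, -0.5]
gripper_width: 0.0855
```

```bash
python3 shot.py wrist w5; python3 shot.py scene s5
```

```text
7.625 [0.6302 0.1842 0.2383] [ 1.7983e+02 -2.0000e-02  9.1200e+01] [ 0.2 -0.3 -0.9] [0.6279 0.2498 0.3839]
7.675 [0.6296 0.1841 0.2367] [179.98  -0.    91.2 ] [-0.4  0.4 -1.1] [1.2087 0.0272 0.5185]
```

View pics/w5.png

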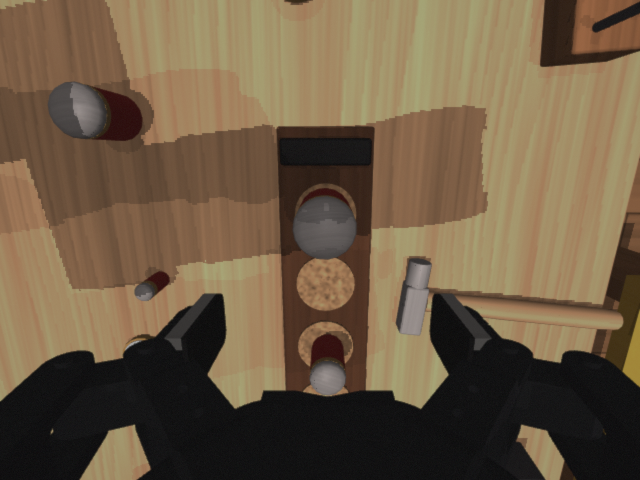

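56 is on pad_a and looks centred. 47 at (95,110) and 20 at (152,286) are also in view. I'll fit all of these.

```bash
python3 - <<'E'
from h import *
s=dict(np.load("w5.npz"))
p56,e=fitbox(s,56,(293.5,356,None,258),(.63,.184),.021);print(56,p56.round(4),e.round(1))
p47,e=fitbox(s,47,(49,143,82,140),(.411,.285));print(47,p47.round(4),e.round(1))
p20,e=fitbox(s,20,(135,169,271,300),(.436,.101));print(20,p20.round(4),e.round(1))
p38,e=fitbox(s,38,(310,346,None,396),(.633,.024),.021);print(38,p38.round(4),e.round(1))
print("padb",padfit(s,(325,284)))
overlay(s,"o5",[(56,*p56,.021),(47,*p47,0),(20,*p20,0),(38,*p38,.021)],(30,400,60,400),2)
E
```

```text
56 [0.6286 0.1865] [-1.1  1.1  0.1]
47 [0.4119 0.2792] [-0.7  0.8 -0.8  1.1]
20 [0.4357 0.0996] [-1.   1.2 -0.9  0.8]
38 [0.635  0.0217] [-0.4  0.4  0. ]
padb (array([0.63057497, 0.10416853]), 120, np.float64(0.0002122132858511025))
```

View pics/o5.png

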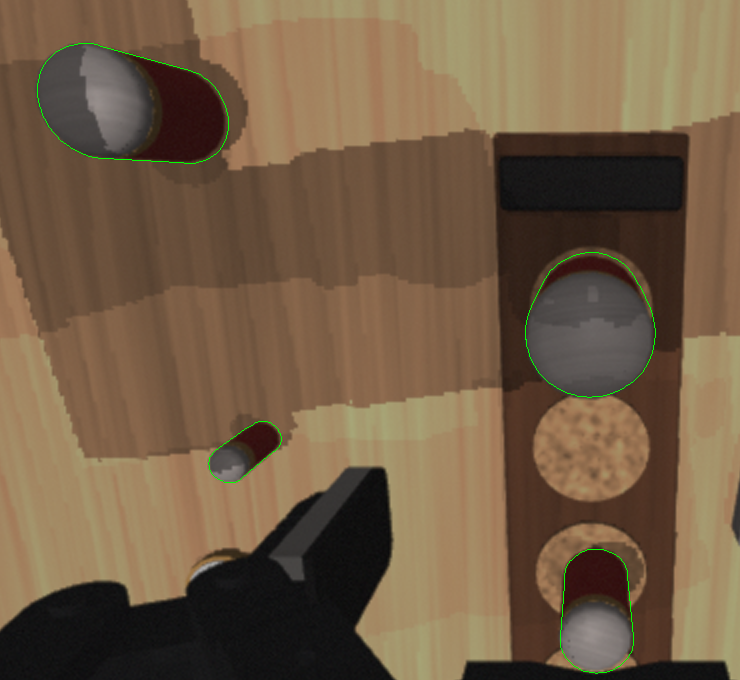

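Request:
step_arm(
  increments=[
    [[-0.22, 0.1, 0], 0],
    [[-0.44, 0.2, 0], 0],
    [[-0.66, 0.3, 0], 0],
    [[-0.87, 0.38, 0], 0],
    [[-0.87, 0.38, 0], 0],
  ],
)

```text
clock: 8.3
eef_pos: [0.4084, 0.2797, 0.2361]
eef_rot: [-179.9, 0.0, 91.4]
force: [0.1, -1.0, 0.0]
gripper_width: 0.0852
```

Request:
step_arm(
  increments=[
    [[0, 0, -0.1], 0],
    [[0, 0, -0.2], 0],
    [[0, 0, -0.2], 0],
    [[0, 0, -0.2], 0],
  ],
)

```text
clock: 8.8
eef_pos: [0.4124, 0.279, 0.187]
eef_rot: [-180.0, 0.0, 91.2]
force: [0.7, -0.2, 0.4]
gripper_width: 0.0854
```

```bash
python3 shot.py wrist w6
```

```text
8.85 [0.4126 0.2791 0.1873] [ 1.7997e+02 -1.0000e-02  9.1180e+01] [-0.1  0.4 -0.3] [0.4103 0.3446 0.33  ]
```

View pics/w6.png

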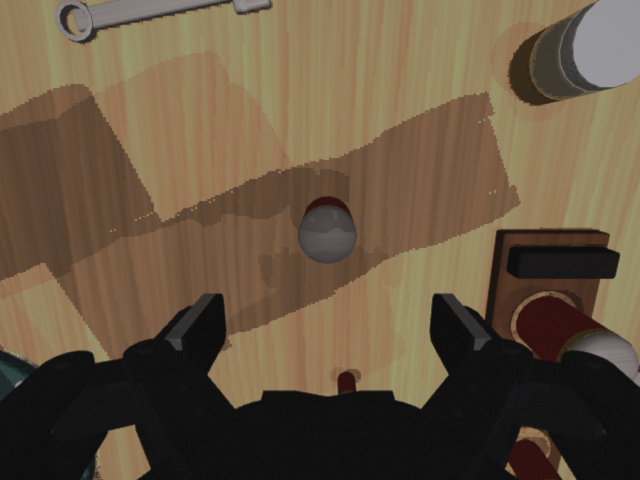

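```bash
python3 - <<'E'
from h import *
s=dict(np.load("w6.npz"))
p,e=fitbox(s,47,(298.5,356,196.5,263),(.411,.285));print(47,p.round(4),e.round(1))
E
```

```text
47 [0.4114 0.2794] [-0.8  0.8 -1.   0.9]
```

Request:
step_arm(
  increments=[
    [[-0.004, 0.001, -0.2], 0],
    [[-0.004, 0.001, -0.4], 0],
    [[-0.004, 0.001, -0.58], 0],
    [[-0.004, 0.001, -0.66], 0],
    [[-0.004, 0.001, -0.66], 0],
  ],
)

```text
clock: 9.48
eef_pos: [0.4109, 0.2791, 0.0214]
eef_rot: [-179.9, 0.0, 91.2]
force: [0.9, 0.3, 0.4]
gripper_width: 0.0849
```

Request:
step_arm(
  increments=[
    [[0, 0, 0], 0],
    [[0, 0, 0], 0],
    [[0, 0, 0], 0],
    [[0, 0, 0], 0],
    [[0, 0, 0], 0],
  ],
  grip=-1,
)

```text
clock: 10.1
eef_pos: [0.4119, 0.2797, 0.023]
eef_rot: [179.9, -0.0, 91.2]
force: [0.0, -2.1, 10.0]
gripper_width: 0.0463
```

Request:
step_arm(
  increments=[
    [[0, 0, 0.1], 0],
    [[0, 0, 0.3], 0],
    [[0, 0, 0.5], 0],
    [[0, 0, 0.56], 0],
    [[0, 0, 0.56], 0],
  ],
)

```text
clock: 10.72
eef_pos: [0.4115, 0.2796, 0.163]
eef_rot: [179.9, -0.1, 91.2]
force: [0.9, 0.5, -3.7]
gripper_width: 0.0464
```

Request:
step_arm(
  increments=[
    [[0, 0, 0], 0],
    [[0, 0, 0], 0],
  ],
)

```text
clock: 10.98
eef_pos: [0.4105, 0.2791, 0.1608]
eef_rot: [-179.9, 0.0, 91.2]
force: [-0.6, -0.4, -3.0]
gripper_width: 0.0464
```

```bash
python3 shot.py wrist w7
```

```text
11.025 [0.4106 0.2792 0.1609] [-1.7992e+02  4.0000e-02  9.1200e+01] [-0.   0.1 -3.3] [0.4086 0.3448 0.3038]
```

View pics/w7.png

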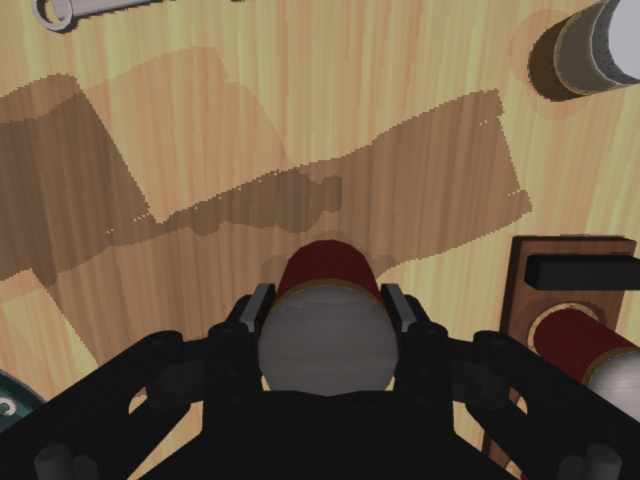

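Request:
step_arm(
  increments=[
    [[0.22, -0.17, 0], 0],
    [[0.44, -0.34, 0], 0],
    [[0.66, -0.52, 0], 0],
    [[0.88, -0.7, 0], 0],
    [[0.88, -0.7, 0], 0],
  ],
)

```text
clock: 11.65
eef_pos: [0.6329, 0.1019, 0.1606]
eef_rot: [-179.9, 0.0, 91.1]
force: [-0.2, 0.9, -3.3]
gripper_width: 0.0464
```

Request:
step_arm(
  increments=[
    [[0, 0, -0.12], 0],
    [[0, 0, -0.24], 0],
    [[0, 0, -0.32], 0],
    [[0, 0, -0.32], 0],
    [[0, 0, -0.32], 0],
  ],
)

```text
clock: 12.28
eef_pos: [0.6314, 0.1044, 0.0824]
eef_rot: [180.0, -0.0, 91.2]
force: [-0.2, 0.3, -2.8]
gripper_width: 0.0458
```

```bash
python3 shot.py wrist w8
```

```text
12.325 [0.6315 0.1044 0.0827] [179.93  -0.    91.2 ] [ 0.1 -0.6 -2.1] [0.6291 0.17   0.2253]
```

View pics/w8.png

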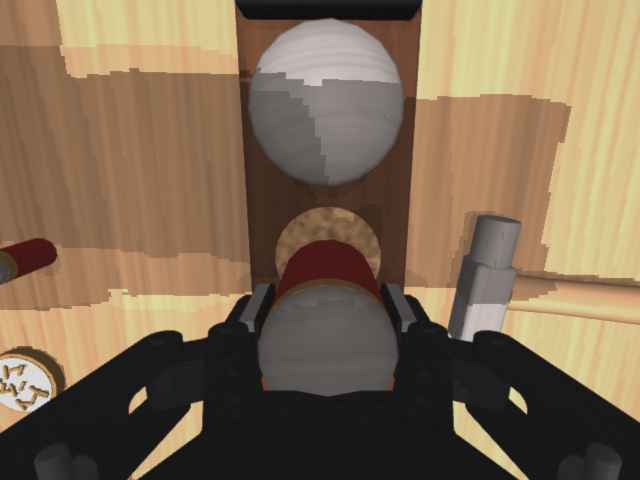

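Request:
step_arm(
  increments=[
    [[-0.002, -0.001, -0.08], 0],
    [[-0.002, -0.001, -0.13], 0],
    [[-0.002, -0.001, -0.15], 0],
    [[-0.002, -0.001, -0.154], 0],
    [[-0.002, -0.001, -0.154], 0],
  ],
)

```text
clock: 12.95
eef_pos: [0.6307, 0.1041, 0.0441]
eef_rot: [180.0, 0.0, 91.2]
force: [-3.2, 0.1, 4.5]
gripper_width: 0.0465
```

Light contact, so I'll release.

Request:
step_arm(
  increments=[
    [[0, 0, 0], 0],
    [[0, 0, 0], 0],
    [[0, 0, 0], 0],
    [[0, 0, 0], 0],
    [[0, 0, 0], 0],
  ],
  grip=1,
)

```text
clock: 13.58
eef_pos: [0.6305, 0.1041, 0.0432]
eef_rot: [-180.0, -0.0, 91.2]
force: [-0.6, -0.1, 0.7]
gripper_width: 0.0855
```

Request:
step_arm(
  increments=[
    [[0, 0, 0.1], 0],
    [[0, 0, 0.3], 0],
    [[0, 0, 0.55], 0],
    [[0, 0, 0.6], 0],
    [[0, 0, 0.6], 0],
  ],
)

```text
clock: 14.2
eef_pos: [0.6308, 0.1041, 0.1935]
eef_rot: [179.9, -0.0, 91.2]
force: [0.5, 0.7, -0.6]
gripper_width: 0.0854
```

Request:
step_arm(
  increments=[
    [[-0.22, 0, 0], 0],
    [[-0.44, -0.01, 0], 0],
    [[-0.66, -0.015, 0], 0],
    [[-0.78, -0.018, 0], 0],
    [[-0.78, -0.018, 0], 0],
  ],
)

```text
clock: 14.82
eef_pos: [0.4331, 0.0996, 0.1921]
eef_rot: [-179.9, 0.0, 91.2]
force: [-0.3, 0.5, 0.3]
gripper_width: 0.0853
```

Request:
step_arm(
  increments=[
    [[0, 0, 0], 0],
    [[0, 0, 0], 0],
  ],
)

```text
clock: 15.08
eef_pos: [0.4362, 0.0995, 0.1926]
eef_rot: [-179.9, 0.0, 91.2]
force: [-0.9, -0.4, 0.1]
gripper_width: 0.0854
```

```bash
python3 shot.py wrist w9
```

```text
15.125 [0.4361 0.0995 0.1927] [-179.95    0.     91.19] [ 0.  -0.   0.6] [0.4342 0.1651 0.3356]
```

View pics/w9.png

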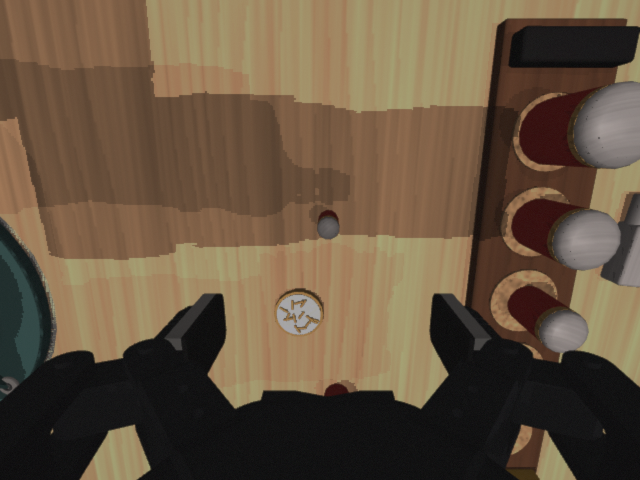

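```bash
python3 - <<'E'
from h import *
s=dict(np.load("w9.npz"))
p,e=fitbox(s,20,(316.5,339.5,210.5,239),(.436,.1));print(20,p.round(4),e.round(1),ray(s,(300,312),.01))
E
```

```text
20 [0.4357 0.0989] [ 0.1 -0.1 -0.9  0.8] [0.40846423 0.00214144 0.01      ]
```

Request:
step_arm(
  increments=[
    [[-0.002, -0.002, -0.2], 0],
    [[-0.002, -0.002, -0.4], 0],
    [[-0.002, -0.002, -0.6], 0],
    [[-0.002, -0.002, -0.72], 0],
    [[-0.002, -0.002, -0.72], 0],
  ],
)

```text
clock: 15.75
eef_pos: [0.4339, 0.099, 0.0117]
eef_rot: [-179.8, 0.0, 91.2]
force: [-0.5, -0.1, 0.5]
gripper_width: 0.0853
```

Request:
step_arm(
  increments=[
    [[0, 0, 0], 0],
    [[0, 0, 0], 0],
    [[0, 0, 0], 0],
    [[0, 0, 0], 0],
    [[0, 0, 0], 0],
  ],
  grip=-1,
  grip_force=25,
)

```text
clock: 16.38
eef_pos: [0.4354, 0.0991, 0.0138]
eef_rot: [179.9, -0.0, 91.2]
force: [-0.8, -0.4, 8.1]
gripper_width: 0.0191
```

Request:
step_arm(
  increments=[
    [[0, 0, 0], 0],
    [[0, 0, 0.15], 0],
    [[0, 0, 0.4], 0],
    [[0, 0, 0.6], 0],
    [[0, 0, 0.6], 0],
  ],
)

```text
clock: 17.0
eef_pos: [0.4368, 0.0992, 0.1666]
eef_rot: [179.7, -0.0, 91.2]
force: [-0.1, -0.7, -0.8]
gripper_width: 0.0188
```

```bash
python3 shot.py wrist w10
```

```text
17.05 [0.4357 0.0991 0.1645] [179.83  -0.    91.2 ] [-0.1 -0.2 -1.2] [0.4337 0.1647 0.3096]
```

View pics/w10.png

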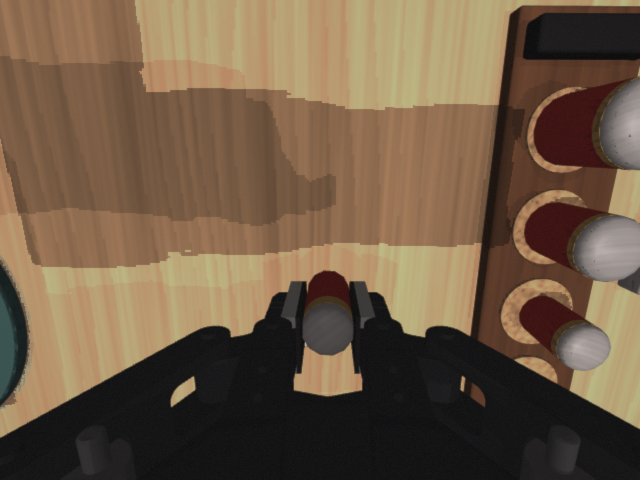

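Request:
step_arm(
  increments=[
    [[0.15, -0.2, 0], 0],
    [[0.3, -0.4, 0], 0],
    [[0.45, -0.6, 0], 0],
    [[0.6, -0.78, 0], 0],
    [[0.8, -0.939, 0], 0],
  ],
)

```text
clock: 17.68
eef_pos: [0.6341, -0.1366, 0.1617]
eef_rot: [-179.9, -0.0, 91.1]
force: [1.4, 1.2, -0.2]
gripper_width: 0.019
```

Request:
step_arm(
  increments=[
    [[0, 0, 0], 0],
    [[0, 0, 0], 0],
  ],
)

```text
clock: 17.92
eef_pos: [0.6331, -0.1345, 0.1617]
eef_rot: [-179.8, -0.1, 91.2]
force: [-0.1, 0.4, -0.1]
gripper_width: 0.0189
```

```bash
python3 shot.py wrist w11
```

```text
17.975 [ 0.6329 -0.134   0.1623] [-1.7989e+02 -5.0000e-02  9.1220e+01] [-0.  -1.1  0.4] [ 0.6313 -0.069   0.3047]
```

View pics/w11.png

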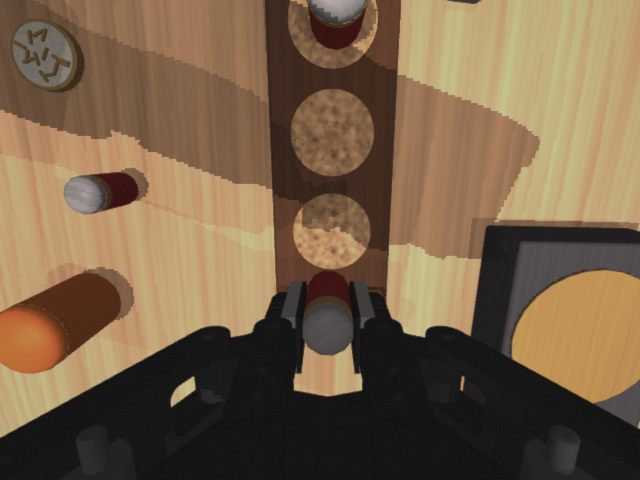

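```bash
python3 - <<'E'
from h import *
s=dict(np.load("w11.npz"));print(padfit(s,(332,231)),padfit(s,(332,132)))
p,e=fitbox(s,29,(64,138,170,213.5),(.45,-.107));print(29,p.round(4),e.round(1))
E
```

```text
(array([ 0.63509456, -0.13546935]), 120, np.float64(0.00020172539303658574)) (array([ 0.63361561, -0.05533703]), 120, np.float64(0.00020093870652344165))
29 [ 0.4497 -0.1034] [-1.   1.2  0.4 -0.3]
```

Request:
step_arm(
  increments=[
    [[0.011, -0.006, -0.15], 0],
    [[0.011, -0.006, -0.3], 0],
    [[0.011, -0.006, -0.42], 0],
    [[0.011, -0.006, -0.42], 0],
    [[0.011, -0.006, -0.42], 0],
  ],
)

```text
clock: 18.6
eef_pos: [0.6369, -0.1359, 0.0598]
eef_rot: [179.9, 0.0, 91.2]
force: [-0.4, 0.0, -0.2]
gripper_width: 0.0193
```

Request:
step_arm(
  increments=[
    [[0, 0, 0], 0],
    [[0, 0, 0], 0],
  ],
)

```text
clock: 18.85
eef_pos: [0.6371, -0.1364, 0.0592]
eef_rot: [179.9, 0.0, 91.2]
force: [-0.1, 1.0, -0.5]
gripper_width: 0.0188
```

```bash
python3 shot.py wrist w12
```

```text
18.9 [ 0.637  -0.1364  0.059 ] [1.7995e+02 2.0000e-02 9.1200e+01] [ 0.1 -0.2  0.1] [ 0.6348 -0.0707  0.2022]
```

View pics/w12.png

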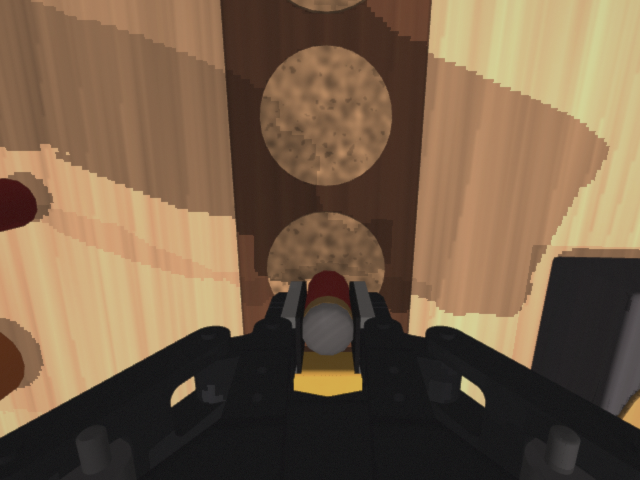

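Request:
step_arm(
  increments=[
    [[-0.005, 0.003, -0.05], 0],
    [[-0.005, 0.003, -0.085], 0],
    [[-0.005, 0.003, -0.096], 0],
    [[-0.005, 0.003, -0.098], 0],
    [[-0.005, 0.003, -0.098], 0],
  ],
)

```text
clock: 19.52
eef_pos: [0.6353, -0.1355, 0.0346]
eef_rot: [180.0, 0.0, 91.2]
force: [-7.9, 1.9, 18.8]
gripper_width: 0.0188
```

Request:
step_arm(
  increments=[
    [[0, 0, 0.004], 0],
    [[0, 0, 0.004], 0],
  ],
)

```text
clock: 19.77
eef_pos: [0.6353, -0.1355, 0.0347]
eef_rot: [-180.0, -0.0, 91.2]
force: [-3.2, 1.5, 7.5]
gripper_width: 0.0192
```

Request:
step_arm(
  increments=[
    [[0, 0, 0], 0],
    [[0, 0, 0], 0],
    [[0, 0, 0], 0],
    [[0, 0, 0], 0],
  ],
  grip=0.3,
)

```text
clock: 20.27
eef_pos: [0.6354, -0.1356, 0.0347]
eef_rot: [-180.0, -0.0, 91.2]
force: [0.1, -0.0, -0.0]
gripper_width: 0.0556
```

```bash
python3 shot.py wrist w13
```

```text
20.325 [ 0.6355 -0.1356  0.0347] [-180.    -0.    91.2] [-0.8 -1.4  0. ] [ 0.6333 -0.07    0.1776]
```

View pics/w13.png

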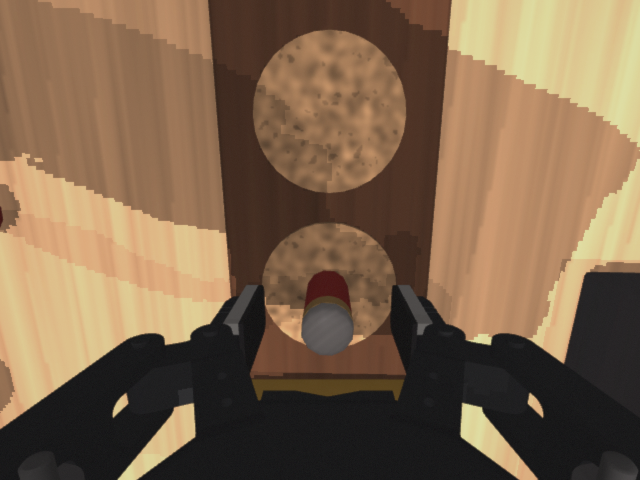

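20 stands on pad_d. Now for 29.

Request:
step_arm(
  increments=[
    [[0, 0, 0.1], 0],
    [[0, 0, 0.3], 0],
    [[0, 0, 0.5], 0],
    [[0, 0, 0.62], 0],
    [[0, 0, 0.62], 0],
  ],
  grip=1,
)

```text
clock: 20.95
eef_pos: [0.6364, -0.1359, 0.1921]
eef_rot: [179.8, 0.1, 91.2]
force: [-0.3, -1.0, -0.5]
gripper_width: 0.0854
```

Request:
step_arm(
  increments=[
    [[-0.22, 0.03, 0], 0],
    [[-0.44, 0.07, 0], 0],
    [[-0.66, 0.1, 0], 0],
    [[-0.742, 0.124, 0], 0],
    [[-0.742, 0.124, 0], 0],
  ],
)

```text
clock: 21.58
eef_pos: [0.4487, -0.1041, 0.1894]
eef_rot: [-180.0, -0.0, 91.2]
force: [0.8, -0.1, 0.3]
gripper_width: 0.0854
```

Request:
step_arm(
  increments=[
    [[0, 0, 0], 0],
    [[0, 0, 0], 0],
  ],
)

```text
clock: 21.82
eef_pos: [0.4508, -0.1048, 0.1893]
eef_rot: [-180.0, -0.0, 91.2]
force: [0.1, 0.2, -0.8]
gripper_width: 0.0856
```

```bash
python3 shot.py wrist w14
```

```text
21.875 [ 0.4507 -0.1048  0.1894] [-1.7998e+02 -1.0000e-02  9.1210e+01] [-0.  -0.2 -0.1] [ 0.4487 -0.0392  0.3323]
```

View pics/w14.png

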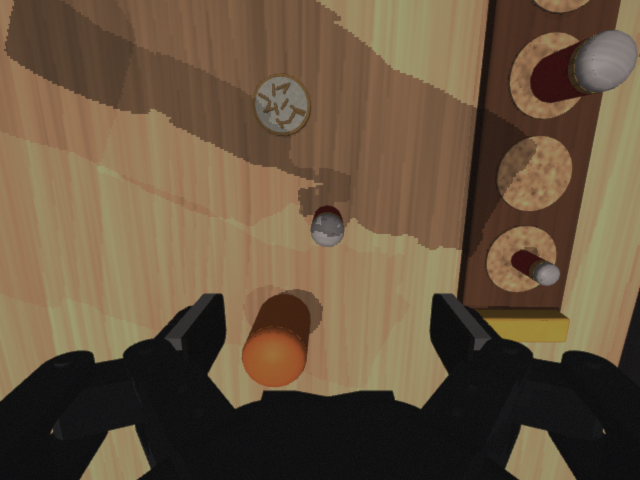

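```bash
python3 - <<'E'
from h import *
s=dict(np.load("w14.npz"))
p,e=fitbox(s,29,(310.5,344.5,205.5,247),(.45,-.104));print(29,p.round(4),e.round(1))
p,e=fitbox(s,56,(242.5,311,294.5,387),(.41,-.2));print('orange',p.round(4),e.round(1))
E
```

```text
29 [ 0.4499 -0.1048] [-0.1  0.1 -0.6  0.5]
orange [ 0.4068 -0.2128] [-0.3  0.4 -0.8  0.8]
```

Request:
step_arm(
  increments=[
    [[-0.003, 0, -0.2], 0],
    [[-0.003, 0, -0.4], 0],
    [[-0.003, 0, -0.6], 0],
    [[-0.003, 0, -0.7], 0],
    [[-0.003, 0, -0.7], 0],
  ],
)

```text
clock: 22.5
eef_pos: [0.4485, -0.1042, 0.0134]
eef_rot: [-179.8, -0.1, 91.2]
force: [0.4, -0.2, -0.1]
gripper_width: 0.0852
```

Request:
step_arm(
  increments=[
    [[0, 0, 0], 0],
    [[0, 0, 0], 0],
    [[0, 0, 0], 0],
    [[0, 0, 0], 0],
    [[0, 0, 0], 0],
  ],
  grip=-1,
  grip_force=30,
)

```text
clock: 23.12
eef_pos: [0.4497, -0.1048, 0.0155]
eef_rot: [179.9, 0.0, 91.2]
force: [-0.9, 1.1, 8.2]
gripper_width: 0.0284
```

Request:
step_arm(
  increments=[
    [[0, 0, 0.1], 0],
    [[0, 0, 0.3], 0],
    [[0, 0, 0.5], 0],
    [[0, 0, 0.6], 0],
    [[0, 0, 0.6], 0],
  ],
)

```text
clock: 23.75
eef_pos: [0.4501, -0.1049, 0.1664]
eef_rot: [179.8, 0.1, 91.2]
force: [-0.0, -0.4, -1.7]
gripper_width: 0.0281
```

Request:
step_arm(
  increments=[
    [[0.2, 0.05, 0], 0],
    [[0.4, 0.1, 0], 0],
    [[0.6, 0.15, 0], 0],
    [[0.738, 0.197, 0], 0],
    [[0.738, 0.197, 0], 0],
  ],
)

```text
clock: 24.38
eef_pos: [0.6349, -0.0544, 0.1623]
eef_rot: [-179.9, -0.0, 91.3]
force: [-0.1, 0.0, -1.3]
gripper_width: 0.0277
```

Request:
step_arm(
  increments=[
    [[0, 0, -0.15], 0],
    [[0, 0, -0.3], 0],
    [[0, 0, -0.4], 0],
    [[0, 0, -0.4], 0],
    [[0, 0, -0.4], 0],
  ],
)

```text
clock: 25.0
eef_pos: [0.6337, -0.0555, 0.0655]
eef_rot: [180.0, 0.0, 91.2]
force: [0.2, -0.0, -0.6]
gripper_width: 0.0281
```

```bash
python3 shot.py wrist w15
```

```text
25.05 [ 0.634  -0.0555  0.0659] [1.7993e+02 2.0000e-02 9.1190e+01] [-0.2 -0.4 -0.4] [0.6315 0.0101 0.2085]
```

View pics/w15.png

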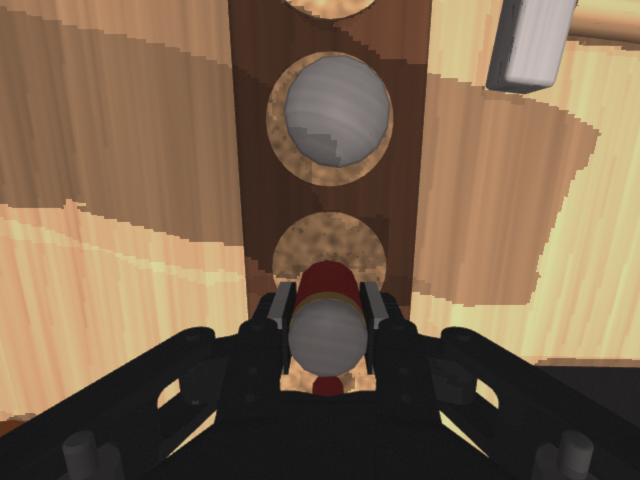

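Request:
step_arm(
  increments=[
    [[0, 0, -0.06], 0],
    [[0, 0, -0.1], 0],
    [[0, 0, -0.112], 0],
    [[0, 0, -0.113], 0],
    [[0, 0, -0.113], 0],
  ],
)

```text
clock: 25.68
eef_pos: [0.6335, -0.0553, 0.0365]
eef_rot: [-180.0, -0.0, 91.2]
force: [-2.2, -0.2, 3.8]
gripper_width: 0.0277
```

Request:
step_arm(
  increments=[
    [[0, 0, 0], 0],
  ],
)

```text
clock: 25.8
eef_pos: [0.6336, -0.0553, 0.0365]
eef_rot: [-180.0, -0.0, 91.2]
force: [-2.7, 1.2, 3.6]
gripper_width: 0.0283
```

Request:
step_arm(
  increments=[
    [[0, 0, 0], 0],
    [[0, 0, 0], 0],
    [[0, 0, 0], 0],
    [[0, 0, 0], 0],
  ],
  grip=0.5,
)

```text
clock: 26.3
eef_pos: [0.6338, -0.0553, 0.0365]
eef_rot: [180.0, 0.0, 91.2]
force: [-0.1, 0.2, -0.4]
gripper_width: 0.0639
```

Request:
step_arm(
  increments=[
    [[0, 0, 0.1], 0],
    [[0, 0, 0.3], 0],
    [[0, 0, 0.5], 0],
    [[0, 0, 0.7], 0],
    [[0, 0, 0.9], 0],
  ],
)

```text
clock: 26.92
eef_pos: [0.6334, -0.0553, 0.2633]
eef_rot: [180.0, 0.0, 91.2]
force: [0.4, -0.5, 0.2]
gripper_width: 0.064
```

Request:
step_arm(
  increments=[
    [[-0.2, 0.1, 0.2], 0],
    [[-0.3, 0.2, 0.3], 0],
    [[-0.3, 0.2, 0.3], 0],
    [[-0.3, 0.2, 0.3], 0],
    [[-0.3, 0.2, 0.3], 0],
  ],
)

```text
clock: 27.55
eef_pos: [0.559, -0.0058, 0.3353]
eef_rot: [-179.9, -0.0, 91.2]
force: [0.0, -0.1, -0.1]
gripper_width: 0.0637
```

```bash
python3 shot.py wrist w16;python3 shot.py scene s16;python3 shot.py side d16
```

```text
27.6 [ 0.559  -0.0058  0.3353] [-1.7989e+02 -2.0000e-02  9.1160e+01] [1.3 0.2 0. ] [0.5572 0.0598 0.4783]
27.65 [ 0.559  -0.0057  0.3355] [-1.799e+02 -2.000e-02  9.116e+01] [-0.6 -0.1 -0.6] [1.2087 0.0272 0.5185]
27.7 [ 0.559  -0.0057  0.3356] [-1.7992e+02 -1.0000e-02  9.1170e+01] [0.4 0.4 0.4] [0.0213 0.5489 0.4626]
```

View pics/w16.png

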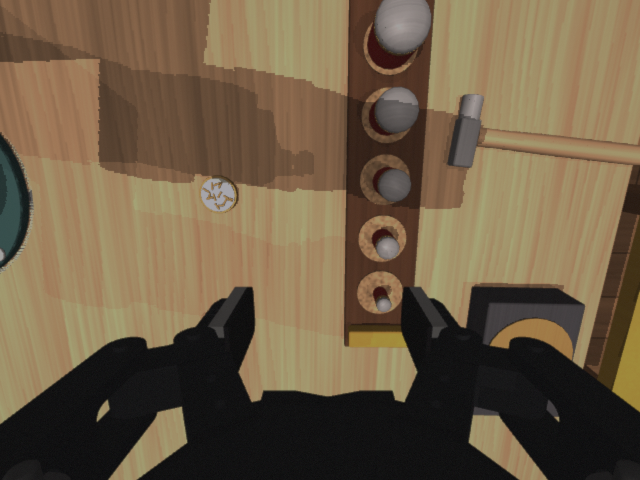

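View pics/s16.png

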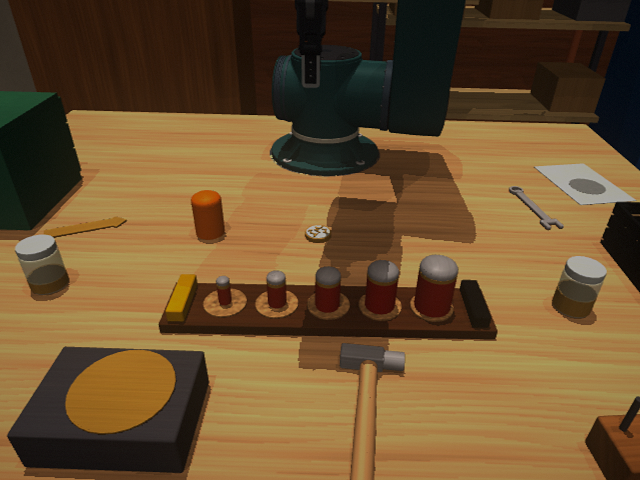

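View pics/d16.png

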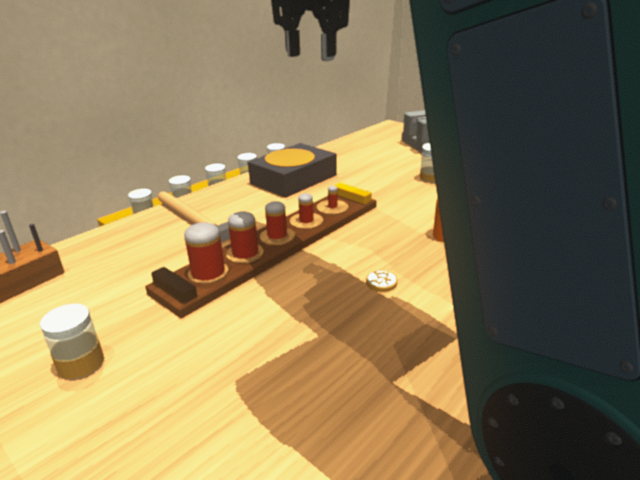

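The row stands in the right order. I'll check centring by overlaying, in the scene view, ideal silhouettes standing on the measured pad centres.

```bash
python3 - <<'E'
from h import *
s=dict(np.load("s16.npz"))
c={20:(.6366,-.1361),29:(.6349,-.0563),38:(.6332,.0236),47:(.6315,.1035),56:(.6299,.1835)}
overlay(s,"o16",[(d,*p,.021) for d,p in c.items()],(170,500,240,345),2.4 and 2)
im=cv2.imread("pics/o16.png");cv2.imwrite("pics/o16.png",cv2.resize(im,(792,252)))
# measure widths & bottoms from red mask
b,g,r=[s["image"][...,i].astype(int) for i in range(3)]
m=((r>45)&(g<0.42*r)&(b<0.5*r)).astype(np.uint8)
k,l,st,ce=cv2.connectedComponentsWithStats(m[240:345])
for i in range(1,k):
    if st[i,4]<40: continue
    x,y,w,h,a=st[i]; d=min(c,key=lambda d:abs(proj(s,[*c[d],.03])[0,0]-(x+w/2)))
    q=sil(s,d,*c[d],.021); print(d,"du",round(x+(w-1)/2-(q[:,0].min()+q[:,0].max())/2,1),"dv",round(y+240+h-1-q[:,1].max(),1))
E
```

```text
56 du -0.5 dv -1.8
47 du -1.4 dv -1.6
29 du 0.6 dv -1.5
38 du -1.7 dv 0.4
20 du 0.4 dv -1.5
```

View pics/o16.png

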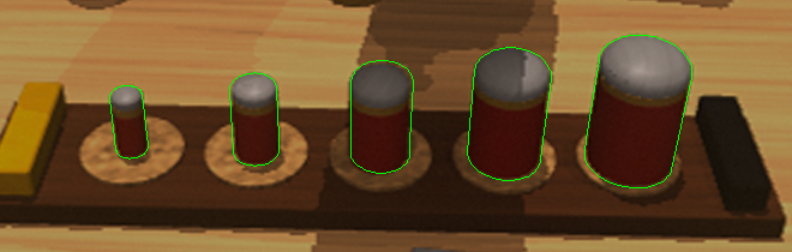

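```bash
python3 - <<'E'
from h import *
s=dict(np.load("w13.npz"));print(padfit(s,(329,285)),fitbox(s,20,(302,353.5,270.5,355),(.635,-.135),.021))
s=dict(np.load("w16.npz"))
for d,p in {20:(.6354,-.1355),29:(.6338,-.0554),38:(.632,.024),47:(.631,.104)}.items():
    print(d,padfit(s,proj(s,[*p,.021])[0]))
overlay(s,"o17",[(20,.6351,-.1356,.021),(29,.6338,-.0554,.021),(38,.6335,.0240,.021),(47,.6306,.104,.021)],(330,450,60,330),3)
im=cv2.imread("pics/o17.png");cv2.imwrite("pics/o17.png",im[:600] if 0 else cv2.resize(im,None,fx=.74,fy=.74))
E
```

```text
(array([ 0.63505413, -0.13549369]), 116, np.float64(0.00021605796737807215)) (array([ 0.63472585, -0.13529125]), array([-1.0191345,  1.0214844, -1.4657593,  1.275238 ], dtype=float32))
20 (array([ 0.63525566, -0.13593785]), 120, np.float64(0.00025124444312983954))
29 (array([ 0.63369559, -0.05589413]), 120, np.float64(0.00023265613847459413))
38 (array([0.63246846, 0.02420098]), 120, np.float64(0.00026747326904442634))
47 (array([0.63142532, 0.10498326]), 120, np.float64(0.000617858089139986))
```

View pics/o17.png

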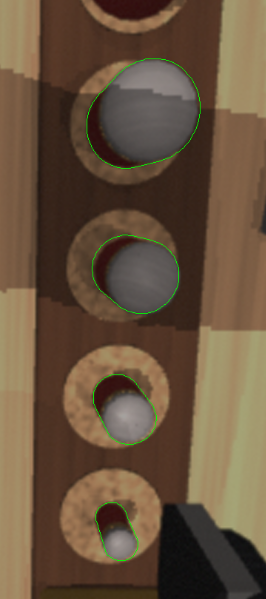

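Wrist-camera fits put every dolly within about 1–2 mm of its pad centre, so I'm handing in.

```bash
python3 - <<'E'
from rig import manip
print(manip.hand_in(), manip.observe()["clock"])
E
```

```text
the job is handed in; nothing more can be done
the job is handed in; nothing more can be done
```

All four loose dollies are standing on their pads and the job is handed in. From the yellow bar at the -y end, the row runs 20 on pad_d, 29 on pad_c, the untouched 38, 47 on pad_b and 56 on pad_a. My last pictures were taken at about 27.7 s, with the gripper open and clear of everything.

- **Row and surroundings:** in those pictures all five dollies are upright and in the right order. The orange look-alike had not been moved.
- **Centring:** the wrist camera put dolly_20 within about 0.5 mm of its pad centre. The 29, 47 and 38 outlines matched to about 1–2 mm.
- **dolly_56:** I fitted this one from a picture taken while the arm was still settling. It came out about 2 mm off the pad centre, mostly in y, and I did not fit it again.
- **Camera disagreements:** the scene camera places the pads up to 1.7 mm farther out in x than the wrist camera. By its view, the four placed dollies' lower edges sit about 1.5–2 pixels (roughly 4–5 mm) towards the robot, though the dark edges made that reading unreliable. The side camera placed the pads about 5 mm farther in y, so I did not use it for placing.
- **Forces:** contact was light when I set each one down, at most about 24 N of change (on the 56).

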